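Draw the wedge, open the forming fixture and unload the brackets

TASK

Work the wooden wedge out from under the heavy cover of the forming fixture in small, slow tugs, never snatching it and never lifting the cover off it. Then slide the cover fully back along its rails, lift every formed bracket out of the die and set them side by side on the floor of the shallow metal tray, and lay the wedge down wholly inside the tray too. Finally slide the cover fully shut again, leaving the cartons, bottles and counter where they stand.

Things in the scene. Friction and masses are not known exactly. Their poses are not given: they have to be found in the camera images.
- fixture: Forming fixture fixed to the table: grey base, on it a steel die, 24 mm high, with a row of four open cavities (72x46 mm, 16 mm deep, floor 8 mm above the table) at y = -81, -27, +27, +81 mm. Origin under the middle of the die, on the table. x: the way the cover slides open, away from the robot; y: along the row to the robot's left, the way the wedge is drawn out.
- carriage (a joint): Slide of the cover along the fixture's x in m: 0 = shut over the die, 0.112 = fully back against its stops, wholly behind the die. Stays where it is left; friction about 3 N. It cannot slide while the wedge is in, since lips on its foot straddle the wedge.
- cover (a joint): Height of the cover above its lowered position, in m: 0.007 to 0.010 on the wedge at the start; it sinks under its own weight (about 1.1 kg) to 0 as the wedge is drawn. The wedge needs roughly 5 to 16 N to pull while it carries the cover.
- handle (a point): Middle of the cover's black handle bar, 113 mm above the table with the cover lowered. Bar 80 mm long along the fixture's y, 13 mm thick in x, 14 mm tall, its underside 28 mm above the cover's top face; grip it from above, one finger before and one behind. Cover plate 104x250x16 mm, its top 78 mm above the table when lowered.
- bed (a point): Point on the wedge bed (20 mm above the table) straight below the cover's rounded foot, at 181 mm along the fixture's y. The foot, 16 mm thick in y, ends 8 mm above it when the cover is lowered. Farther out, from 27 mm to 83 mm along y, two cheeks 12 mm high and 38 mm apart guide the wedge; the bed ends there.
- wedge: Wooden wedge under the foot of the cover. Origin at the middle of its tip edge, on its flat underside; y runs from the tip to the butt, z up. 110 mm long, 34 mm wide (x), rising from 4 mm at the tip to 31.5 mm at the butt; 200 g.
- wedge_mid (a point): Middle of the wedge's length, 10 mm above its flat underside, axes of the wedge (tip at y = -55 mm, butt at +55 mm). At the start 3 to 9 mm beyond the bed point along the fixture's y. Once it has moved 65 mm in +y the tip is clear of the cover's foot and the wedge can be lifted away.
- wedge_grip (a point): Centre of the upright wooden grip on the wedge's butt, 50 mm above the underside and 46 mm toward the butt from wedge_mid. Grip 34 mm wide (wedge x) and 16 mm thick (wedge y), its top 15 mm above this point, standing clear of the wedge for 15 mm below it. 30 mm is free between grip and the cover's foot.
- tray: Shallow loose metal tray on the table to the robot's right, 173x258 mm outside (long side along its y), rim 15 mm high, flat floor 2 mm thick and about 150x235 mm inside. Origin at the centre of its underside. A low power strip lies between the fixture and the tray, and a tall blue crate stands right behind the tray; the way along the front of the fixture is clear.
- bracket0_mid (a point): Centre, 24 mm above its underside, of a formed sheet-steel hat-section bracket in a die cavity (one or two may be absent; all are alike, 80 g). 66 mm long (its x), 48 mm tall; hat 26 mm wide (y) with upright webs, to be gripped across y; flanges at the foot 42 mm wide over all, 4 mm thick. In the die it stands 32 mm proud; 28 mm is free between neighbours' hats.
- bracket1_mid (a point): Centre, 24 mm above its underside, of a formed sheet-steel hat-section bracket in a die cavity (one or two may be absent; all are alike, 80 g). 66 mm long (its x), 48 mm tall; hat 26 mm wide (y) with upright webs, to be gripped across y; flanges at the foot 42 mm wide over all, 4 mm thick. In the die it stands 32 mm proud; 28 mm is free between neighbours' hats.
- bracket2_mid (a point): Centre, 24 mm above its underside, of a formed sheet-steel hat-section bracket in a die cavity (one or two may be absent; all are alike, 80 g). 66 mm long (its x), 48 mm tall; hat 26 mm wide (y) with upright webs, to be gripped across y; flanges at the foot 42 mm wide over all, 4 mm thick. In the die it stands 32 mm proud; 28 mm is free between neighbours' hats.
- bracket3_mid (a point): Centre, 24 mm above its underside, of a formed sheet-steel hat-section bracket in a die cavity (one or two may be absent; all are alike, 80 g). 66 mm long (its x), 48 mm tall; hat 26 mm wide (y) with upright webs, to be gripped across y; flanges at the foot 42 mm wide over all, 4 mm thick. In the die it stands 32 mm proud; 28 mm is free between neighbours' hats.
- carton_a: Bystander, to be left alone: upright folding carton 34x34x129 mm on the left, behind the wedge. Origin at the centre of its underside.
- carton_b: Bystander, to be left alone: upright folding carton 34x34x117 mm behind the fixture. Origin at the centre of its underside.
- bottle_a: Bystander, to be left alone: small capped bottle, 27 mm diameter, 74 mm tall, standing behind the fixture. Origin at the centre of its underside.
- bottle_b: Bystander, to be left alone: small capped bottle, 27 mm diameter, 74 mm tall, standing behind the fixture. Origin at the centre of its underside.
- counter: Bystander, to be left alone: hand tally counter 46x67x22 mm lying at the left, behind the wedge. Origin at the centre of its underside.

How it is judged (in metres and radians):
On the way, in this order (a step that is already met when the one before it is completed fails the run):
1. the wedge is out from under the cover and the cover has come down (value of joint cover below 0.0015 m and horizontal distance between wedge_mid and bed above 0.06 m), for 0.2 s.
2. the cover is slid fully back (value of joint carriage above 0.106 m), for 0.2 s.
3. all brackets lie in the tray (x of bracket0_mid in the frame of tray between -0.06 and 0.06 m and y of bracket0_mid in the frame of tray between -0.105 and 0.105 m and z of bracket0_mid in the frame of tray between 0.005 and 0.04 m and x of bracket1_mid in the frame of tray between -0.06 and 0.06 m and y of bracket1_mid in the frame of tray between -0.105 and 0.105 m and z of bracket1_mid in the frame of tray between 0.005 and 0.04 m and x of bracket2_mid in the frame of tray between -0.06 and 0.06 m and y of bracket2_mid in the frame of tray between -0.105 and 0.105 m and z of bracket2_mid in the frame of tray between 0.005 and 0.04 m and x of bracket3_mid in the frame of tray between -0.06 and 0.06 m and y of bracket3_mid in the frame of tray between -0.105 and 0.105 m and z of bracket3_mid in the frame of tray between 0.005 and 0.04 m), for 0.3 s.
At the end, for the whole second after the job is handed in: every bracket rests on the tray floor (not on one another), its centre within 60 mm (x) and 105 mm (y) of the tray's centre and at most 40 mm up; the wedge lies within the tray, its tip and its grip both inside the rim (78 mm in x, 120 mm in y) and low; the cover is lowered and shut to within 5 mm (all of step 3 and x of wedge in the frame of tray between -0.078 and 0.078 m and y of wedge in the frame of tray between -0.12 and 0.12 m and z of wedge in the frame of tray between -0.005 and 0.04 m and x of wedge_grip in the frame of tray between -0.078 and 0.078 m and y of wedge_grip in the frame of tray between -0.12 and 0.12 m and z of wedge_grip in the frame of tray between 0.005 and 0.062 m and value of joint cover below 0.0015 m and value of joint carriage below 0.005 m); the robot touches nothing.
It fails at once if the wedge is snatched (faster than 0.25 m/s) while the cover rests on it (linear speed of wedge above 0.25 m/s and value of joint cover above 0.003 m).
It fails at once if the cover is lifted off the wedge (raised above 12 mm) (value of joint cover above 0.012 m).
It fails at once if a bystander is moved by more than 30 mm or knocked over (distance of any of carton_a, carton_b, bottle_a, bottle_b, counter from where it was at the start of the episode above 0.03 m or angle between any of carton_a, carton_b, bottle_a, bottle_b, counter's own z axis and vertical above 0.5 rad).
Of bracket0, bracket1, bracket2, bracket3 only 2 to 4 are there at a start; the rules pass over those that are not, and their reading is None.
At some moment in a run one of tray may be knocked a few centimetres aside while the robot is not near it.
Once in a run the grip may slacken for a moment while it holds something.
It also fails if it takes over 210 s, if anything falls off the work surface, if the arm or the gripper's body presses on something with over 40 N, if the wrist force passes 120 N, or if a joint passes its speed limit or range.

ROBOT

A 6-joint arm with a two-finger parallel gripper is mounted at the origin on a cart in front of the work surface, level with it; the furniture and walls round the work are solid. World frame = base frame: x ahead of the robot, y to its left, z up, the work surface at z = 0. Lengths are in m, angles in degrees, forces in N, time in s.
With the tool pointing down it reaches from about 0.3 to 0.75 m from the base axis. Payload 8.5 kg.
Tool frame: the origin (TCP) lies midway between the tips of the shut fingers; the grasp point (between the pads) lies 19 mm behind it (env.tcp_to_grasp is the z of the grasp point in the tool frame, in m); z points along the fingers, y is the line along which they close (so a half turn about z gives the same grasp; the last joint's range is limited). The gripper opens to 85 mm and grips with 20 to 120 N. Pads are 22 mm wide; open, the fingers measure 114 mm over their backs; the gripper's body (76 mm by 85 mm) begins 54 mm behind the grasp point. The pads swing forward as they close: fully open they stand 13 mm farther back than shut.
Start: joints at [57.336, 21.807, 74.336, -0, 83.858, -12.336], TCP at [0.191, 0.516, 0.231] pointing down, gripper open.
Joint ranges: [-178.18, 178.18], [-50.72, 133.34], [12.68, 142.11], [-81.47, 261.47], [9.98, 163.14], [-165.26, 165.26]. Speed limits (degrees/s): [136.94, 136.94, 180, 180, 180, 180].

INTERFACE

Orientations are given as a 3x3 rotation matrix whose columns are the frame's x, y, z axes.
In Python, from rig import env, imaging, job, models gives the robot as it stands. The module is installed in compiled form; this text tells all that it offers.
- The arm moves only by the tool jog_arm, never from a script. Its argument "plan" is text: rows parted by semicolons, each of 7 numbers parted by spaces: the turn, a rotation vector about the tool's x, y, z in degrees, then the shift along the tool's x, y, z in cm, then the closure in counts, from 0 (fully open) to 255 (shut). In form: rx ry rz x y z claw; .... A call has 1 to 10 rows; each row shifts and turns the commanded pose from where the row before left it, along the tool's axes as they then stand; what a row does not reach is not made up. A row lasts 1/12 s, in which the tool goes at most 41.7 mm and 7.16 degrees, less where a joint would pass 70% of its speed; a pose out of reach is approached as far as the arm can. A call with a gripper value outside its range is refused whole. The fingers move at their own pace and stop on an object; "grip_force" is the grip in N (left out, the last holds). Time passes only in rows, so rows that do not move let the fingers close. It gives the time, the measured TCP pose, the force, the opening and the grip force at its end, in the units of the state.
- env.observe(): the state, without advancing time (a new reading comes with each control period).
- imaging.get_image(name): name is "scene" or "top"; returns a dict with "pixels" (400x640x3 uint8, red, green, blue), "depth" (400x640 float32, m along the optical axis (not along the pixel's ray), 0 where there is no reading), "fov_y" (degrees; the focal length in pixels is half the picture's height over the tangent of half this angle, whatever the lens; pixels are square), "cx", "cy" (the principal point, pixels), "distortion" ([k1, k2, p1, p2, k3] as OpenCV has them; the pictures are not rectified), "world_from_camera" (4x4, takes a point from camera to world coordinates). Camera axes: x right, y down, z forward; pixel columns grow to the right and rows downward; lengths in m; the calibration is good to about 2 mm. A picture is of the moment at which its call begins.
- job.close_job(): hands the job in; it is judged then, once.
Trained networks look in the newest picture that a camera, given by its name, has taken for a name from the list of things; names that differ only in an ending like _2 or _b are one class to them, and where a whole thing is asked for, a point or a joint stands for the part that bears it (a point fixed in the world has none). Each returns a list of dicts, best first, with "confidence" (0 to 1); they miss things now and then, are a little off and sometimes report something else, mostly with a low value. They report only what shows in the picture. A call takes as long as a camera call.
- models.outline_of(camera, query): "region" (400x640 bool, what is visible of it) and "bbox" ([centre column, centre row, width, height] in pixels, round what is visible of it).
- models.tip_of(camera, query): "at" ([column, row] in pixels: a listed point, or the origin of a listed thing).
The state is a dict: "time_s": time; "q": joint angles; "qvel": joint speeds; "joint_efforts": joint torques, N m; "position": TCP position; "tool_rot": TCP orientation; "ft_force": force on the tool from outside, world axes, zero at the start; "wrist_torque": the same for the moment, N m; "grip_width": finger opening in m; "gripper_force": force on a finger pad.
Only numpy, scipy, OpenCV 4.12 (cv2) and the standard library are available. Lean on these libraries where they do the work, as an engineer would, in place of code of your own. Each camera call takes 0.05 s, during which the arm holds its last target. There are 200 camera calls.

## Working session

There is one attempt and no reset: what is moved stays moved. The work goes in short steps, Python scripts to look and compute and a tool call to move; the robot and the scene stay as the last step left them, time stands still between calls to the robot, and variables do not carry over. Pictures are saved under pics/ and viewed, at most 14 in all, crops included, and the job is handed in when it is done.

Besides the shell and the picture viewer there is one more tool, called after "Call:" as name(argument=value, ...) on one line, values as JSON. jog_arm: Moves the arm, as the interface text tells. Its arguments: {"type":"object","properties":{"plan":{"type":"string"},"grip_force":{"type":"number"}},"required":["plan"]}

```bash
mkdir -p pics
cat > h.py <<'E'
import numpy as np, cv2
from rig import env, imaging, job, models
def cam(n):
    im=imaging.get_image(n); f=200/np.tan(np.radians(im['fov_y'])/2)
    im['K']=np.array([[f,0,im['cx']],[0,f,im['cy']],[0,0,1]]); im['n']=n
    return im
def save(im,name): cv2.imwrite('pics/'+name,im['pixels'][:,:,::-1])
def ray(im,uv):
    p=cv2.undistortPoints(np.array(uv,float).reshape(-1,1,2),im['K'],np.array(im['distortion'],float)).reshape(-1,2)
    d=np.c_[p,np.ones(len(p))]; T=np.array(im['world_from_camera'])
    return T[:3,3], d@T[:3,:3].T
def at_z(im,uv,z):
    o,d=ray(im,uv); return o+d*((z-o[2])/d[:,2])[:,None]
def cloud(im,mask=None):
    v,u=np.nonzero((im['depth']>0) if mask is None else (mask&(im['depth']>0)))
    o,d=ray(im,np.c_[u,v]); return o+d*im['depth'][v,u][:,None], np.c_[u,v]
def st():
    s=env.observe(); print('t',round(s['time_s'],2),'p',np.round(s['position'],4),'F',np.round(s['ft_force'],1),'w',round(s['grip_width'],4)); print(np.round(s['tool_rot'],3).tolist(), np.round(s['q'],1)); return s
E
python3 - <<'E'
from h import *
st()
for n in ['scene','top']:
    im=cam(n); save(im,n+'0.png'); print(n,np.round(im['world_from_camera'],3).tolist())
    for q in ['fixture','handle','bed','wedge','wedge_mid','wedge_grip','tray','bracket0_mid','carton_a','carton_b','bottle_a','counter']:
        r=models.tip_of(n,q)
        zz={'handle':.121,'bed':.02,'wedge':.02,'wedge_mid':.03,'wedge_grip':.07,'bracket0_mid':.032}.get(q,0)
        for k in r[:4]:
            if k['confidence']>.3: print(q,round(k['confidence'],2),np.round(k['at'],1),np.round(at_z(im,k['at'],zz)[0],4))
E
```

```text
t 0.0 p [0.1909 0.5155 0.2307] F [-0.6 -0.2 -0.6] w 0.0854
[[-0.938, 0.347, -0.001], [0.347, 0.938, -0.001], [0.0, -0.001, -1.0]] [ 57.3  21.8  74.4   0.   83.9 -12.3]
scene [[0.573, -0.4, 0.716, -0.236], [-0.82, -0.26, 0.511, -0.56], [-0.018, -0.879, -0.477, 0.664], [0.0, 0.0, 0.0, 1.0]]
fixture 0.68 [267.5 246.7] [ 0.4781  0.1201 -0.    ]
handle 0.79 [265.  208.9] [0.4854 0.1238 0.121 ]
bed 0.86 [223.9 225.4] [0.4704 0.2884 0.02  ]
bed 0.58 [292.3 245.1] [0.5015 0.0461 0.02  ]
wedge 0.62 [243.8 225.6] [0.5034 0.2358 0.02  ]
wedge_mid 0.68 [222.5 219. ] [0.4842 0.3072 0.03  ]
wedge_grip 0.5 [209.9 205.1] [0.4776 0.3489 0.07  ]
wedge_grip 0.35 [253.5 200.6] [0.5743 0.2546 0.07  ]
tray 0.93 [388.5 312.1] [ 0.4291 -0.2888  0.    ]
tray 0.71 [264.6 209.5] [0.6422 0.2746 0.    ]
bracket0_mid 0.67 [293.  247.6] [0.4791 0.0257 0.032 ]
carton_a 0.71 [311.8 207.4] [0.7415 0.149  0.    ]
carton_a 0.7 [255.4 196.3] [0.6984 0.3676 0.    ]
carton_a 0.37 [246.2 228.6] [0.5173 0.2416 0.    ]
carton_b 0.71 [311.8 207.4] [0.7415 0.149  0.    ]
carton_b 0.7 [255.4 196.3] [0.6984 0.3676 0.    ]
carton
[... 486 characters left out ...]
40.9] [0.4871 0.2973 0.02  ]
wedge_mid 0.53 [230.9 245.2] [0.4743 0.3062 0.03  ]
wedge_grip 0.52 [210.3 242.2] [0.4861 0.3602 0.07  ]
wedge_grip 0.45 [278.7 153.4] [0.7564 0.1532 0.07  ]
wedge_grip 0.42 [413.6 256. ] [ 0.439  -0.2583  0.07  ]
tray 0.74 [413.1 256.1] [ 0.4324 -0.2745  0.    ]
tray 0.49 [332.2 152.5] [ 0.771  -0.0151  0.    ]
carton_a 0.78 [277.3 150.5] [0.778  0.1636 0.    ]
carton_a 0.65 [213.1 179.9] [0.6829 0.3705 0.    ]
carton_b 0.78 [277.3 150.5] [0.778  0.1636 0.    ]
carton_b 0.65 [213.1 179.9] [0.6829 0.3705 0.    ]
bottle_a 0.54 [306.2 151.5] [0.7745 0.0697 0.    ]
bottle_a 0.4 [329.3 153.3] [ 0.7684 -0.0056  0.    ]
counter 0.53 [212.7 203.1] [0.6079 0.3712 0.    ]
```

Run:
```python
import cv2
a=cv2.imread('pics/top0.png')[130:330,170:490]; cv2.imwrite('pics/topc.png',cv2.resize(a,(800,500),interpolation=cv2.INTER_CUBIC))
from h import *
im=cam('top'); P,uv=cloud(im)
# plate top & wedge grip top & handle
from scipy import ndimage
def rect(name,m,box):
    m=m&(P[:,0]>box[0])&(P[:,0]<box[1])&(P[:,1]>box[2])&(P[:,1]<box[3])
    Q=P[m]; 
    if len(Q)<5: print(name,len(Q)); return
    r=cv2.minAreaRect((Q[:,:2]*1000).astype(np.float32)); print(name,len(Q),np.round(r[0],1),np.round(r[1],1),round(r[2],1),'z',np.round(np.median(Q[:,2]),4))
B=(.38,.6,-.02,.28)
rect('plate',(abs(P[:,2]-.087)<.007),B)
rect('handle',(P[:,2]>.112)&(P[:,2]<.145),B)
rect('grip',(P[:,2]>.07)&(P[:,2]<.1),(.42,.55,.315,.42))
rect('tray',(P[:,2]>.008)&(P[:,2]<.03),(.3,.56,-.45,-.13))
```

```text
plate 2823 [484.4 138.7] [103.5 282.5] 0.5 z 0.086
handle 136 [484.8 120.4] [78.2 11.7] 89.5 z 0.1271
grip 67 [484.  350.8] [30.9 15.6] 0.4 z 0.083
tray 689 [ 448.7 -295.1] [296.  199.7] 85.5 z 0.0131
```

View pics/topc.png

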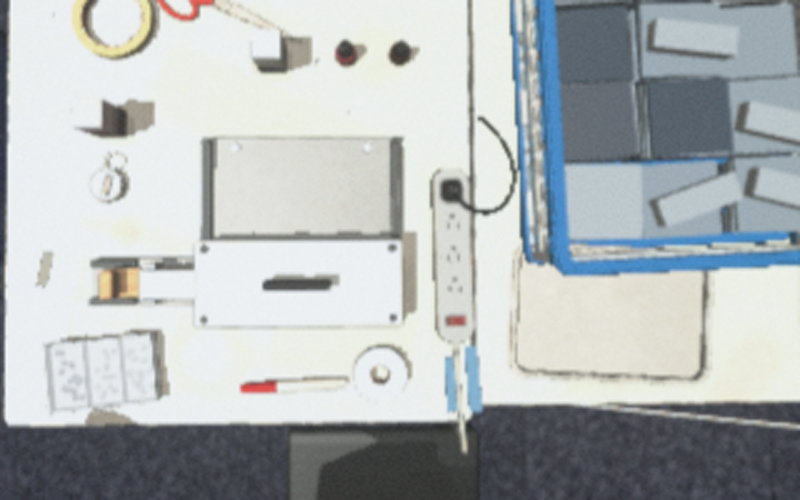

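View pics/scene0.png

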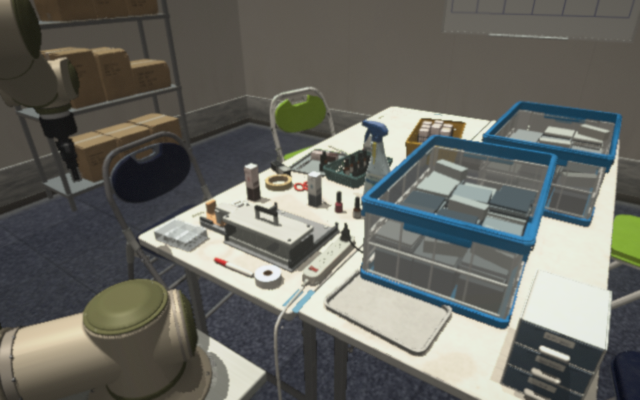

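Call:
jog_arm(plan="0 0 -6.92 0 0 0 165; 0 0 -6.92 0 0 0 165; 0 0 -6.92 0 0 0 165; 0 0 0 -3.3 -1.85 0 165; 0 0 0 -3.3 -1.85 0 165; 0 0 0 -3.3 -1.85 0 165; 0 0 0 -3.3 -1.85 0 165; 0 0 0 -3.3 -1.85 0 165; 0 0 0 -3.3 -1.85 0 165; 0 0 0 -3.3 -1.85 0 165", grip_force=60)

```text
time_s: 2.18
position: [0.4245, 0.3868, 0.2314]
tool_rot: [[-1.0, -0.007, 0.0], [-0.007, 1.0, 0.0], [-0.0, 0.0, -1.0]]
ft_force: [-0.5, 0.4, -0.2]
grip_width: 0.0296
gripper_force: 0.0
```

Call:
jog_arm(plan="0 0 0 -3.1 -1.75 0 165; 0 0 0 -3.1 -1.75 0 165; 0 0 0 0 0 3 165; 0 0 0 0 0 3 165; 0 0 0 0 0 2 165; 0 0 0 0 0 0 165; 0 0 0 0 0 0 165")

```text
time_s: 2.77
position: [0.4852, 0.3534, 0.1512]
tool_rot: [[-1.0, -0.008, -0.001], [-0.008, 1.0, -0.001], [0.001, -0.001, -1.0]]
ft_force: [-1.0, -0.1, 0.1]
grip_width: 0.03
gripper_force: 0.0
```

Call:
jog_arm(plan="0 0 0 0.1 -0.25 3 165; 0 0 0 0 0 2.5 165; 0 0 0 0 0 1.5 165; 0 0 0 0 0 1 165; 0 0 0 0 0 0.6 165; 0 0 0 0 0 0.6 165; 0 0 0 0 0 0 165; 0 0 0 0 0 0 165")

```text
time_s: 3.43
position: [0.4847, 0.3512, 0.0602]
tool_rot: [[-1.0, -0.008, 0.001], [-0.008, 1.0, 0.001], [-0.001, 0.001, -1.0]]
ft_force: [0.8, -0.2, -0.0]
grip_width: 0.0303
gripper_force: 0.0
```

Call:
jog_arm(plan="0 0 0 0 0 0 255; 0 0 0 0 0 0 255; 0 0 0 0 0 0 255; 0 0 0 0 0 0 255; 0 0 0 0 0 0 255; 0 0 0 0 0 0 255")

```text
time_s: 3.93
position: [0.4848, 0.3509, 0.0605]
tool_rot: [[-1.0, -0.007, 0.002], [-0.007, 1.0, 0.0], [-0.002, 0.0, -1.0]]
ft_force: [-0.8, -3.2, 5.8]
grip_width: 0.0148
gripper_force: 60.6
```

Call:
jog_arm(plan="0 0 0 0 0.2 0 255; 0 0 0 0 0.2 0 255; 0 0 0 0 0.2 0 255; 0 0 0 0 0 0 255; 0 0 0 0 0.2 0 255; 0 0 0 0 0.2 0 255; 0 0 0 0 0.2 0 255; 0 0 0 0 0 0 255")

```text
time_s: 4.6
position: [0.4849, 0.3613, 0.0604]
tool_rot: [[-1.0, -0.007, 0.001], [-0.007, 1.0, -0.003], [-0.001, -0.003, -1.0]]
ft_force: [-1.3, -11.7, 7.8]
grip_width: 0.0153
gripper_force: 60.9
```

Call:
jog_arm(plan="0 0 0 0 0.2 0 255; 0 0 0 0 0.2 0 255; 0 0 0 0 0.2 0 255; 0 0 0 0 0 0 255; 0 0 0 0 0.2 0 255; 0 0 0 0 0.2 0 255; 0 0 0 0 0.2 0 255; 0 0 0 0 0 0 255; 0 0 0 0 0 0 255")

```text
time_s: 5.35
position: [0.4849, 0.3733, 0.0604]
tool_rot: [[-1.0, -0.007, 0.001], [-0.007, 1.0, -0.003], [-0.001, -0.003, -1.0]]
ft_force: [-0.5, -11.4, 8.0]
grip_width: 0.0152
gripper_force: 60.9
```

Call:
jog_arm(plan="0 0 0 0 0.2 0 255; 0 0 0 0 0.2 0 255; 0 0 0 0 0.2 0 255; 0 0 0 0 0 0 255; 0 0 0 0 0.2 0 255; 0 0 0 0 0.2 0 255; 0 0 0 0 0.2 0 255; 0 0 0 0 0 0 255; 0 0 0 0 0 0 255")

```text
time_s: 6.1
position: [0.4848, 0.3853, 0.0605]
tool_rot: [[-1.0, -0.007, 0.001], [-0.007, 1.0, -0.003], [-0.001, -0.003, -1.0]]
ft_force: [-0.0, -11.4, 7.4]
grip_width: 0.0149
gripper_force: 60.8
```

Call:
jog_arm(plan="0 0 0 0 0.2 0 255; 0 0 0 0 0.2 0 255; 0 0 0 0 0.2 0 255; 0 0 0 0 0 0 255; 0 0 0 0 0.2 0 255; 0 0 0 0 0.2 0 255; 0 0 0 0 0.2 0 255; 0 0 0 0 0 0 255; 0 0 0 0 0 0 255")

```text
time_s: 6.85
position: [0.4845, 0.3989, 0.0604]
tool_rot: [[-1.0, -0.008, 0.002], [-0.008, 1.0, 0.0], [-0.002, 0.0, -1.0]]
ft_force: [0.7, -1.9, 4.6]
grip_width: 0.0148
gripper_force: 60.5
```

Call:
jog_arm(plan="0 0 0 0 0.3 0 255; 0 0 0 0 0.3 0 255; 0 0 0 0 0.3 0 255; 0 0 0 0 0.3 0 255; 0 0 0 0 0.4 0 255; 0 0 0 0 0.4 0 255; 0 0 0 0 0.4 0 255; 0 0 0 0 0.4 0 255; 0 0 0 0 0 0 255; 0 0 0 0 0 0 255")

```text
time_s: 7.68
position: [0.4841, 0.4274, 0.0602]
tool_rot: [[-1.0, -0.008, 0.002], [-0.008, 1.0, 0.001], [-0.002, 0.001, -1.0]]
ft_force: [-0.9, -0.8, 6.3]
grip_width: 0.0149
gripper_force: 60.6
```

Run:
```python
from h import *
st()
im=cam('top'); save(im,'t1.png'); P,uv=cloud(im)
s=cam('scene'); save(s,'s1.png')
B=(P[:,0]>.4)&(P[:,0]<.56)&(P[:,1]>0.0)&(P[:,1]<.24)
print('plate z',np.median(P[B&(P[:,2]>.06)][:,2]))
r=models.outline_of('top','tray')
for k in r[:2]: print(k['confidence'],np.round(k['bbox']))
m=cv2.erode(r[0]['region'].astype(np.uint8),np.ones((3,3)))>0
cnt=r[0]['region']; v,u=np.nonzero(cnt); Q=at_z(im,np.c_[u,v],.012)[:,:2]*1000
print(cv2.minAreaRect(Q.astype(np.float32)))
# height map around the tray
for x in np.arange(.30,.62,.02):
    print(round(x,2),[ (lambda a:round(float(np.median(a))*1000) if len(a) else None)(P[(abs(P[:,0]-x)<.01)&(abs(P[:,1]-y)<.012)][:,2]) for y in np.arange(-.46,-.10,.03)])
```

```text
t 7.68 p [0.4841 0.4274 0.0602] F [-0.9 -0.8  6.3] w 0.0149
[[-1.0, -0.008, 0.002], [-0.008, 1.0, 0.001], [-0.002, 0.001, -1.0]] [ 31.   40.   71.3  -0.   68.5 -59.5]
plate z 0.07742122234044091Traceback (most recent call last):
  File "<stdin>", line 9, in <module>
IndexError: list index out of range
```

Call:
jog_arm(plan="0 0 0 0 0 -0.5 255; 0 0 0 0 0 -1 255; 0 0 0 0 0 -2 255; 0 0 0 0 0 -3 255; 0 0 0 0 0 -3 255; 0 0 0 0 0 -3 255; 0 0 0 0 0 -2 255; 0 0 0 0 0 0 255")

```text
time_s: 8.5
position: [0.4848, 0.4279, 0.21]
tool_rot: [[-1.0, -0.008, 0.008], [-0.008, 1.0, 0.005], [-0.008, 0.005, -1.0]]
ft_force: [-0.7, 0.2, -1.6]
grip_width: 0.0147
gripper_force: 59.6
```

```bash
cat > tray.py <<'E'
from h import *
im=cam('top'); P,uv=cloud(im)
def tr():
    out=[]
    for n in ['top','scene']:
        i=im if n=='top' else cam('scene')
        for _ in range(1):
            r=[k for k in models.outline_of(n,'tray') if k['bbox'][0]>340]
        if r:
            v,u=np.nonzero(r[0]['region']); Q=at_z(i,np.c_[u,v],.013)[:,:2]*1000
            print(n,'outline',round(r[0]['confidence'],2),r[0]['bbox'],cv2.minAreaRect(Q.astype(np.float32)))
        t=[k for k in models.tip_of(n,'tray') if k['at'][0]>340]
        if t: print(n,'tip',at_z(i,t[0]['at'],0)[0].round(4),round(t[0]['confidence'],2))
E
python3 - <<'E'
from tray import *
tr(); save(im,'t1.png')
for x in np.arange(.32,.62,.02):
    print(round(x,2),[ (lambda a:round(float(np.median(a))*1000) if len(a) else None)(P[(abs(P[:,0]-x)<.01)&(abs(P[:,1]-y)<.012)][:,2]) for y in np.arange(-.46,-.10,.03)])
a=im['pixels'][200:320,350:510,::-1]; cv2.imwrite('pics/tr1.png',cv2.resize(a,(800,600),interpolation=cv2.INTER_CUBIC))
E
```

```text
top outline 0.87 [417.0, 255.4, 79.3, 55.7] ((438.12615966796875, -275.8929748535156), (258.41754150390625, 172.73692321777344), 86.38191986083984)
top tip [ 0.4308 -0.279   0.    ] 0.82
scene outline 0.72 [386.8, 312.8, 129.1, 82.2] ((427.9845886230469, -278.51885986328125), (257.8263854980469, 173.10362243652344), 88.02954864501953)
scene tip [ 0.4297 -0.2831  0.    ] 0.9
0.32 [-2, 0, 0, -1, -3, 0, -1, -2, -2, -2, -1, -1]
0.34 [-1, -1, -2, 1, -1, -1, -2, -1, -2, -1, -1, -2]
0.36 [-1, -1, 5, 3, 3, 5, 5, 6, 3, 4, 2, -1]
0.38 [-1, 0, 3, 2, 2, 1, 1, 2, 1, 2, 2, -1]
0.4 [-1, -2, 10, 1, 2, 1, 2, 1, 1, 1, 2, -1]
0.42 [-1, -2, 6, 1, 2, 1, 1, 1, 0, 1, 3, -2]
0.44 [-2, -2, 4, 1, 1, 2, 1, 2, 2, 1, 2, 0]
0.46 [-1, -1, 4, 2, 1, 1, 1, 1, 2, 2, 4, -1]
0.48 [-1, -1, 4, 1, 2, 1, 1, 2, 3, 2, 3, -1]
0.5 [229, 230, 228, 231, 233, 233, 233, 233, 233, 230, 12, -1]
0.52 [231, 225, 192, 203, 166, 125, 66, 90, 152, 233, 107, -1]
0.54 [11, 11, 94, 105, 106, 107, 126, 127, 127, 126, 121, 1]
0.56 [123, 123, 118, 107, 140, 139, 127, 127, 127, 127, 112, -1]
0.58 [157, 136, 124, 141, 141, 140, 127, 127, 128, 128, 122, 0]
0.6 [157, 157, 137, 140, 108, 106, 126, 127, 127, 127, 114, -1]
```

View pics/tr1.png

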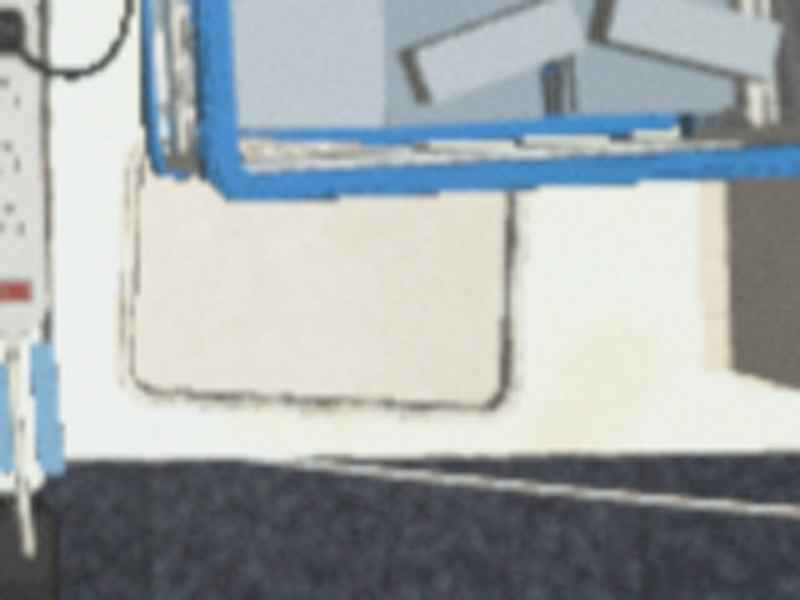

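```bash
cat > fit.py <<'E'
from tray import *
from scipy.optimize import least_squares
def fit(c0=(.43,-.28,-.03)):
    # rim points from both depth clouds: z 8..20 mm, near the outline
    R=[]
    for i in (im,cam('scene')):
        Q,_=cloud(i); Q=Q[(Q[:,2]>.007)&(Q[:,2]<.020)&(Q[:,0]<.56)]
        c,s=np.cos(c0[2]),np.sin(c0[2]); d=Q[:,:2]-c0[:2]; a=np.c_[c*d[:,0]+s*d[:,1],-s*d[:,0]+c*d[:,1]]
        e=np.maximum(abs(a[:,0])-.082,abs(a[:,1])-.124); k=(abs(e)<.02)&(a[:,0]<.06); R.append(Q[k,:2]); print(i['n'],k.sum())
    Q=np.vstack(R)
    def f(p):
        c,s=np.cos(p[2]),np.sin(p[2]); d=Q-p[:2]; a=np.c_[c*d[:,0]+s*d[:,1],-s*d[:,0]+c*d[:,1]]
        return np.maximum(abs(a[:,0])-.082,abs(a[:,1])-.124)
    r=least_squares(f,c0,loss='soft_l1',f_scale=.002); print('tray',r.x[:2].round(4),'yaw',np.degrees(r.x[2]).round(2),'rms',np.sqrt(np.mean(r.fun**2)).round(4))
    return r.x
E
python3 - <<'E'
from fit import *
p=fit(); fit(p)
C=P[(P[:,2]>.15)&(P[:,1]<-.12)&(P[:,1]>-.45)]
for y in np.arange(-.44,-.14,.04):
    q=C[abs(C[:,1]-y)<.02]; print(round(y,2),np.percentile(q[:,0],2).round(3) if len(q) else None)
E
```

```text
top 438
scene 616
tray [ 0.4359 -0.2779] yaw -3.44 rms 0.0032
top 451
scene 633
tray [ 0.436  -0.2779] yaw -3.47 rms 0.0035
-0.44 0.51
-0.4 0.507
-0.36 0.508
-0.32 0.505
-0.28 0.503
-0.24 0.501
-0.2 0.499
-0.16 0.509
```

Call:
jog_arm(plan="0 0 0 0.6 -2 0 255; 0 0 0 0.62 -3.8 0 255; 0 0 0 0.62 -3.86 0 255; 0 0 0 0.62 -3.86 0 255; 0 0 0 0.62 -3.86 0 255; 0 0 0 0.62 -3.86 0 255; 0 0 0 0.62 -3.86 0 255; 0 0 0 0.62 -3.86 0 255; 0 0 0 0.62 -3.86 0 255; 0 0 0 0.62 -3.86 0 255")

```text
time_s: 9.78
position: [0.4239, 0.0581, 0.2043]
tool_rot: [[-1.0, -0.008, 0.0], [-0.008, 1.0, -0.0], [-0.0, -0.0, -1.0]]
ft_force: [0.9, -0.6, -2.0]
grip_width: 0.0152
gripper_force: 64.1
```

Call:
jog_arm(plan="0 0 0 0.62 -3.86 0 255; 0 0 0 0.62 -3.86 0 255; 0 0 0 0.62 -3.86 0 255; 0 0 0 0.62 -3.86 0 255; 0 0 0 0.62 -3.86 0 255; 0 0 0 0.62 -3.86 0 255; 0 0 0 0.62 -3.86 0 255; 0 0 3.8 0 -1.9 0 255; 0 0 0 0 0 0 255; 0 0 0 0 0 0 255")

```text
time_s: 10.62
position: [0.3832, -0.2304, 0.204]
tool_rot: [[-0.998, 0.06, -0.001], [0.06, 0.998, 0.001], [0.001, 0.001, -1.0]]
ft_force: [0.2, 0.2, -2.0]
grip_width: 0.0147
gripper_force: 64.1
```

Run:
```python
from fit import *
st(); fit(fit())
s=cam('scene'); P2,_=cloud(s)
W=P2[(P2[:,0]>.33)&(P2[:,0]<.42)&(P2[:,1]>-.36)&(P2[:,1]<-.19)&(P2[:,2]>.1)&(P2[:,2]<.24)]
# lowest visible wedge points by y
for y in np.arange(-.35,-.19,.02):
    q=W[abs(W[:,1]-y)<.01]; print(round(y,2),np.percentile(q[:,2],[3,97]).round(3) if len(q)>5 else None)
save(s,'s2.png'); a=s['pixels'][150:400,250:570,::-1]; cv2.imwrite('pics/s2c.png',cv2.resize(a,(768,600),interpolation=cv2.INTER_CUBIC))
```

```text
t 10.67 p [ 0.3833 -0.2295  0.2041] F [ 0.   0.6 -3. ] w 0.0145
[[-0.998, 0.059, -0.001], [0.059, 0.998, 0.001], [0.001, 0.001, -1.0]] [ -46.2   12.9   92.4    0.    74.7 -132.8]
top 279
scene 626
tray [ 0.4352 -0.2781] yaw -3.65 rms 0.0031
top 288
scene 635
tray [ 0.4353 -0.278 ] yaw -3.73 rms 0.0032
-0.35 None
-0.33 [0.164 0.17 ]
-0.31 [0.164 0.174]
-0.29 [0.163 0.178]
-0.27 [0.163 0.183]
-0.25 [0.164 0.236]
-0.23 [0.165 0.238]
-0.21 [0.172 0.239]
```

View pics/s2c.png

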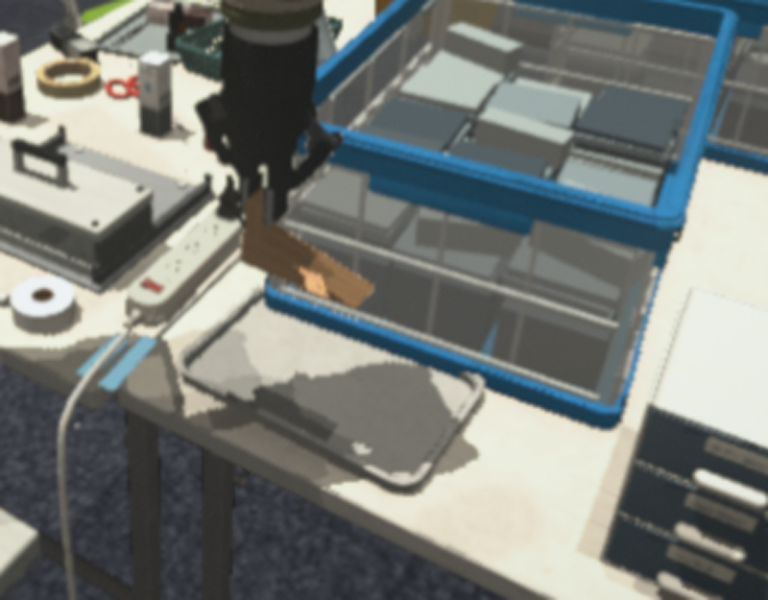

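Call:
jog_arm(plan="0 0 0 0 0 3.5 255; 0 0 0 0 0 3.5 255; 0 0 0 0 0 3.5 255; 0 0 0 0 0 2.5 255; 0 0 0 0 0 1.5 255; 0 0 0 0 0 0.8 255; 0 0 0 0 0 0.4 255; 0 0 0 0 0 0.3 255; 0 0 0 0 0 0 255; 0 0 0 0 0 0 255")

```text
time_s: 11.65
position: [0.3839, -0.2301, 0.0451]
tool_rot: [[-0.998, 0.058, 0.001], [0.058, 0.998, -0.001], [-0.001, -0.001, -1.0]]
ft_force: [-0.0, -0.8, -1.4]
grip_width: 0.0144
gripper_force: 64.0
```

Call:
jog_arm(plan="0 0 0 0 0 0.2 255; 0 0 0 0 0 0.15 255; 0 0 0 0 0 0 255; 0 0 0 0 0 0 165; 0 0 0 0 0 0 165; 0 0 0 0 0 0 165; 0 0 0 0 0 -0.5 165; 0 0 0 0 0 -2 165; 0 0 0 0 0 -4 165; 0 0 0 0 0 -4 165")

```text
time_s: 12.48
position: [0.3829, -0.2293, 0.1468]
tool_rot: [[-0.998, 0.059, -0.002], [0.059, 0.998, 0.002], [0.002, 0.002, -1.0]]
ft_force: [1.4, -0.4, 0.4]
grip_width: 0.0302
gripper_force: 0.0
```

Run:
```python
from fit import *
st()
def rect(name,m,box):
    m=m&(P[:,0]>box[0])&(P[:,0]<box[1])&(P[:,1]>box[2])&(P[:,1]<box[3]); Q=P[m]
    if len(Q)<5: print(name,len(Q)); return
    r=cv2.minAreaRect((Q[:,:2]*1000).astype(np.float32)); print(name,len(Q),np.round(r[0],1),np.round(r[1],1),round(r[2],1),'z',np.round(np.median(Q[:,2]),4))
rect('handle',(P[:,2]>.098)&(P[:,2]<.145),(.38,.6,-.02,.26))
rect('plate',(abs(P[:,2]-.078)<.006),(.38,.6,-.02,.24))
```

```text
t 12.53 p [ 0.3854 -0.2316  0.1543] F [ 2.7 -2.4  8.2] w 0.03
[[-0.998, 0.058, 0.007], [0.058, 0.998, -0.008], [-0.008, -0.007, -1.0]] [ -46.1   16.3   97.2   -0.    66.  -132.8]
handle 136 [484.4 121.1] [79.1 12. ] 89.5 z 0.1183
plate 2565 [485.1 118.9] [242.7 102.9] 89.4 z 0.0772
```

Call:
jog_arm(plan="0 0 -3 0 0 -1.3 255; 0 0 0 -0.69 3.88 0 255; 0 0 0 -0.69 3.88 0 255; 0 0 0 -0.69 3.88 0 255; 0 0 0 -0.69 3.88 0 255; 0 0 0 -0.69 3.88 0 255; 0 0 0 -0.69 3.88 0 255; 0 0 0 -0.69 3.88 0 255; 0 0 0 -0.69 3.88 0 255; 0 0 0 -0.69 3.88 0 255")

```text
time_s: 13.37
position: [0.4477, 0.121, 0.1592]
tool_rot: [[-1.0, 0.006, 0.0], [0.006, 1.0, -0.0], [-0.0, -0.0, -1.0]]
ft_force: [1.5, -0.3, -0.1]
grip_width: -0.0001
gripper_force: 0.0
```

Call:
jog_arm(plan="0 0 0 0 0 2 255; 0 0 0 0 0 2 255; 0 0 0 0 0 1.5 255; 0 0 0 0 0 0.7 255; 0 0 0 0 0 0 255; 0 0 0 0 0 0 255")

```text
time_s: 13.87
position: [0.4481, 0.1188, 0.0973]
tool_rot: [[-1.0, 0.007, 0.0], [0.007, 1.0, -0.0], [-0.0, -0.0, -1.0]]
ft_force: [1.2, -0.1, 0.5]
grip_width: 0.0001
gripper_force: 0.0
```

Call:
jog_arm(plan="0 0 0 -1 0 0 255; 0 0 0 -0.4 0 0 255; 0 0 0 -0.4 0 0 255; 0 0 0 -0.6 0 0 255; 0 0 0 -1 0 0 255; 0 0 0 -1.2 0 0 255; 0 0 0 -1.5 0 0 255; 0 0 0 -1.5 0 0 255; 0 0 0 -1.5 0 0 255; 0 0 0 -1.2 0 0 255")

```text
time_s: 14.7
position: [0.5514, 0.1185, 0.097]
tool_rot: [[-1.0, 0.006, -0.001], [0.006, 1.0, 0.0], [0.001, 0.0, -1.0]]
ft_force: [-3.4, 1.4, 1.6]
grip_width: 0.0003
gripper_force: 1.8
```

Call:
jog_arm(plan="0 0 0 -1 0 0 255; 0 0 0 -0.6 0 0 255; 0 0 0 -0.4 0 0 255; 0 0 0 -0.3 0 0 255; 0 0 0 0 0 0 255; 0 0 0 0 0 0 255")

```text
time_s: 15.2
position: [0.574, 0.118, 0.0969]
tool_rot: [[-1.0, 0.006, 0.001], [0.006, 1.0, -0.0], [-0.001, -0.0, -1.0]]
ft_force: [-0.9, -0.3, -0.7]
grip_width: 0.0003
gripper_force: 0.0
```

Call:
jog_arm(plan="0 0 0 -0.2 0 0 255; 0 0 0 -0.2 0 0 255; 0 0 0 -0.1 0 0 255; 0 0 0 0 0 0 255")

```text
time_s: 15.53
position: [0.5781, 0.1181, 0.0969]
tool_rot: [[-1.0, 0.006, -0.002], [0.006, 1.0, -0.0], [0.002, -0.0, -1.0]]
ft_force: [-4.9, 0.3, 2.8]
grip_width: 0.0003
gripper_force: 2.7
```

Call:
jog_arm(plan="0 0 0 -0.2 0 0 255; 0 0 0 0 0 0 255")

```text
time_s: 15.7
position: [0.5782, 0.1181, 0.0968]
tool_rot: [[-1.0, 0.006, -0.007], [0.006, 1.0, -0.0], [0.007, -0.0, -1.0]]
ft_force: [-15.1, -1.7, 8.0]
grip_width: 0.0
gripper_force: 7.4
```

Call:
jog_arm(plan="0 0 0 0.5 0 0 140; 0 0 0 2 0 0 140; 0 0 0 1 0 -3.5 140; 0 0 0 2 0 -3.5 140; 0 0 0 3 -1 -2.5 140; 0 0 0 3 -2.5 0 140; 0 0 0 2.5 -3 0 140; 0 0 0 2 -3.5 0 140; 0 0 0 2 -3.5 0 140; 0 0 0 1 -3.5 0 140")

```text
time_s: 16.53
position: [0.3878, -0.0515, 0.1922]
tool_rot: [[-1.0, 0.006, 0.001], [0.006, 1.0, -0.001], [-0.001, -0.001, -1.0]]
ft_force: [1.0, 0.1, -0.3]
grip_width: 0.0389
gripper_force: 0.0
```

```bash
cat > br.py <<'E'
from h import *
import sys
im=cam('top'); P,uv=cloud(im)
def rect(name,m,box):
    m=m&(P[:,0]>box[0])&(P[:,0]<box[1])&(P[:,1]>box[2])&(P[:,1]<box[3]); Q=P[m]
    if len(Q)<8: print(name,len(Q)); return
    r=cv2.minAreaRect((Q[:,:2]*1000).astype(np.float32)); print(name,len(Q),np.round(r[0],1),np.round(r[1],1),round(r[2],1),'mean',Q.mean(0).round(4))
for k,y in enumerate((-.081,-.027,.027,.081)):
    rect('br%d'%k,(P[:,2]>.044)&(P[:,2]<.066),(.42,.536,.120+y-.027,.120+y+.027))
E
python3 - <<'E'
from br import *
st()
for z in ['handle']: rect('handle',(P[:,2]>.098)&(P[:,2]<.145),(.5,.7,-.02,.26))
a=im['pixels'][170:290,200:360,::-1]; cv2.imwrite('pics/d1.png',cv2.resize(a,(800,600),interpolation=cv2.INTER_CUBIC))
for k in models.tip_of('top','bracket0_mid'): print(round(k['confidence'],2),at_z(im,k['at'],.032)[0].round(4))
E
```

```text
br0 182 [481.9  40. ] [24.8 64.7] 89.7 mean [0.4816 0.0409 0.0551]
br1 0
br2 188 [484.3 147.7] [61.7 25. ] 0.3 mean [0.4844 0.1478 0.0551]
br3 177 [484.9 201.8] [62.7 26. ] 3.7 mean [0.4855 0.2018 0.055 ]
t 16.58 p [ 0.3879 -0.0569  0.1923] F [ 1.7 -3.   0.3] w 0.0383
[[-1.0, 0.01, 0.001], [0.01, 1.0, -0.003], [-0.001, -0.003, -1.0]] [-2.570e+01  8.100e+00  1.010e+02 -1.000e-01  7.080e+01 -1.151e+02]
handle 126 [592.8 122.1] [12.  76.4] 0.1 mean [0.5929 0.1232 0.1182]
0.51 [0.4972 0.0357 0.032 ]
```

View pics/d1.png

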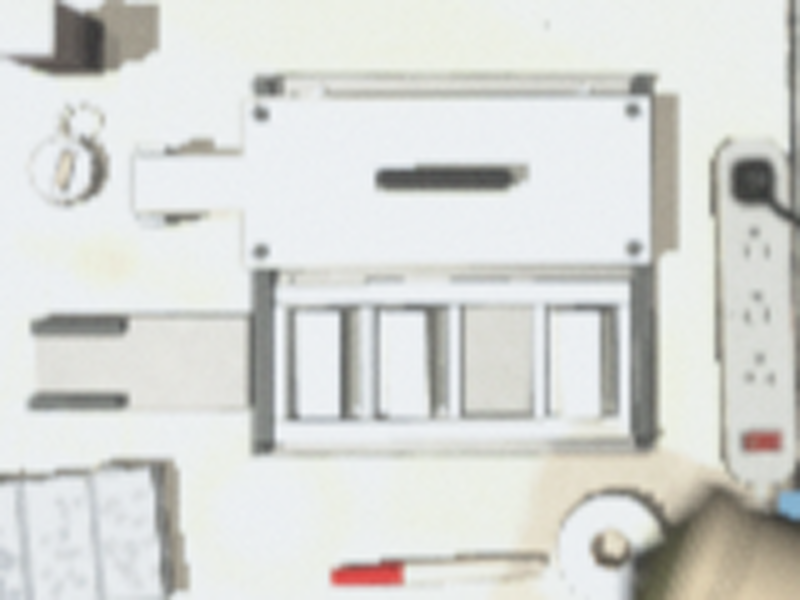

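Call:
jog_arm(plan="0 0 0 -2.4 2.44 0 140; 0 0 0 -2.4 2.44 0 140; 0 0 0 -2.4 2.44 0 140; 0 0 0 -2.4 2.44 0 140; 0 0 0 0 0 4 140; 0 0 0 0 0 4 140; 0 0 0 0 0 2.5 140; 0 0 0 0 0 0.5 140; 0 0 0 0 0 0 140; 0 0 0 0 0 0 140")

```text
time_s: 17.47
position: [0.4873, 0.0464, 0.0831]
tool_rot: [[-1.0, 0.006, 0.002], [0.006, 1.0, -0.0], [-0.002, -0.0, -1.0]]
ft_force: [-0.4, -0.1, -0.4]
grip_width: 0.0385
gripper_force: 0.0
```

Call:
jog_arm(plan="0 0 0 0.3 -0.57 0.5 140; 0 0 0 0 0 1.8 140; 0 0 0 0 0 1.6 140; 0 0 0 0 0 0.8 140; 0 0 0 0 0 0.6 140; 0 0 0 0 0 0 140; 0 0 0 0 0 0 255; 0 0 0 0 0 0 255; 0 0 0 0 0 0 255; 0 0 0 0 0 0 255", grip_force=50)

```text
time_s: 18.3
position: [0.4839, 0.0404, 0.0296]
tool_rot: [[-1.0, 0.006, 0.002], [0.006, 1.0, -0.001], [-0.002, -0.001, -1.0]]
ft_force: [-0.8, -2.2, 7.2]
grip_width: 0.025
gripper_force: 50.0
```

Call:
jog_arm(plan="0 0 0 0 0 0 255; 0 0 0 0 0 -0.5 255; 0 0 0 0 0 -1.5 255; 0 0 0 0 0 -3 255; 0 0 0 0 0 -3 255; 0 0 0 0 0 -2 255; 0 0 0 0 0 0 255")

```text
time_s: 18.88
position: [0.4849, 0.0407, 0.1328]
tool_rot: [[-1.0, 0.006, 0.007], [0.006, 1.0, -0.001], [-0.007, -0.001, -1.0]]
ft_force: [0.6, -0.5, -1.0]
grip_width: 0.0249
gripper_force: 49.6
```

Run:
```python
from fit import *
st(); fit(fit())
```

```text
t 18.93 p [0.484  0.0408 0.1305] F [ 0.1 -0.6 -0.8] w 0.0252
[[-1.0, 0.006, 0.004], [0.006, 1.0, -0.0], [-0.004, -0.0, -1.0]] [ -9.2  21.4  93.7   0.   64.7 -98.8]
top 475
scene 798
tray [ 0.438  -0.2782] yaw -3.38 rms 0.0046
top 523
scene 888
tray [ 0.4392 -0.2781] yaw -3.19 rms 0.0059
```

Call:
jog_arm(plan="0 0 0 1.1 -2 0 255; 0 0 0 1.1 -3.8 0 255; 0 0 0 1.1 -3.8 0 255; 0 0 0 1.1 -4 0 255; 0 0 0 0 -4.1 0 255; 0 0 0 0 -4.1 0 255; 0 0 0 0 -4.1 0 255; 0 0 0 0 -4.1 0 255; 0 0 0 0 -4.1 0 255; 0 0 3.2 0 -3.8 0 255")

```text
time_s: 19.87
position: [0.4359, -0.3399, 0.127]
tool_rot: [[-0.998, 0.063, -0.002], [0.063, 0.998, 0.003], [0.002, 0.002, -1.0]]
ft_force: [1.8, 0.3, -0.4]
grip_width: 0.0256
gripper_force: 49.7
```

Call:
jog_arm(plan="0 0 0 0 0 3 255; 0 0 0 0 0 3 255; 0 0 0 0 0 2 255; 0 0 0 0 0 1 255; 0 0 0 0 0 0.5 255; 0 0 0 0 0 0 255; 0 0 0 0 0 0 255")

```text
time_s: 20.45
position: [0.4372, -0.3382, 0.0344]
tool_rot: [[-0.998, 0.062, 0.001], [0.062, 0.998, -0.001], [-0.001, -0.001, -1.0]]
ft_force: [0.2, -1.4, -0.5]
grip_width: 0.0254
gripper_force: 49.6
```

Call:
jog_arm(plan="0 0 0 0 0 0.6 255; 0 0 0 0 0 0.4 255; 0 0 0 0 0 0 255; 0 0 0 0 0 0 140; 0 0 0 0 0 0 140; 0 0 0 0 0 0 140; 0 0 0 0 0 -0.6 140; 0 0 0 0 0 -2.5 140; 0 0 0 0 0 -3.5 140; 0 0 0 0 0 -3.5 140")

```text
time_s: 21.28
position: [0.4365, -0.3377, 0.1261]
tool_rot: [[-0.998, 0.062, -0.001], [0.062, 0.998, 0.001], [0.001, 0.001, -1.0]]
ft_force: [-1.0, -0.3, 0.3]
grip_width: 0.0385
gripper_force: 0.0
```

Call:
jog_arm(plan="0 0 -3.2 0 2 0 140; 0 0 0 0 4 0 140; 0 0 0 0 4 0 140; 0 0 0 0 4 0 140; 0 0 0 0 4 0 140; 0 0 0 0 4 0 140; 0 0 0 -0.7 4 0 140; 0 0 0 -1 4 0 140; 0 0 0 -1 4 0 140; 0 0 0 -1 4 0 140")

```text
time_s: 22.12
position: [0.4776, 0.0437, 0.1256]
tool_rot: [[-1.0, 0.007, 0.001], [0.007, 1.0, -0.0], [-0.001, -0.0, -1.0]]
ft_force: [1.2, -1.2, 0.4]
grip_width: 0.0383
gripper_force: 0.0
```

Call:
jog_arm(plan="0 0 0 -1 4 0 140; 0 0 0 0 4 0 140; 0 0 0 0 2.6 0 140; 0 0 0 0 0 0 140; 0 0 0 0 0 0 140; 0 0 0 0 0 0 140")

```text
time_s: 22.62
position: [0.4881, 0.1471, 0.1251]
tool_rot: [[-1.0, 0.006, 0.0], [0.006, 1.0, -0.0], [-0.0, -0.0, -1.0]]
ft_force: [0.2, -0.1, -0.4]
grip_width: 0.0389
gripper_force: 0.0
```

Call:
jog_arm(plan="0 0 0 0.35 0.07 2.5 140; 0 0 0 0 0 3 140; 0 0 0 0 0 2.2 140; 0 0 0 0 0 1.2 140; 0 0 0 0 0 0.65 140; 0 0 0 0 0 0 140; 0 0 0 0 0 0 255; 0 0 0 0 0 0 255; 0 0 0 0 0 0 255; 0 0 0 0 0 0 255")

```text
time_s: 23.45
position: [0.4851, 0.1482, 0.0302]
tool_rot: [[-1.0, 0.006, 0.002], [0.006, 1.0, -0.0], [-0.002, -0.0, -1.0]]
ft_force: [-0.4, -0.6, 3.5]
grip_width: 0.025
gripper_force: 49.4
```

Call:
jog_arm(plan="0 0 0 0 0 0 255; 0 0 0 0 0 -0.5 255; 0 0 0 0 0 -1.5 255; 0 0 0 0 0 -3 255; 0 0 0 0 0 -3 255; 0 0 0 0 0 -2 255; 0 0 0 0 0 0 255")

```text
time_s: 24.03
position: [0.4863, 0.1486, 0.1335]
tool_rot: [[-1.0, 0.006, 0.008], [0.006, 1.0, 0.001], [-0.008, 0.001, -1.0]]
ft_force: [-0.5, -0.1, 0.6]
grip_width: 0.0256
gripper_force: 49.1
```

Run:
```python
from fit import *
st(); fit(fit())
a=im['pixels'][200:320,350:510,::-1]; cv2.imwrite('pics/tr2.png',cv2.resize(a,(640,480),interpolation=cv2.INTER_CUBIC))
def rect(name,m,box):
    m=m&(P[:,0]>box[0])&(P[:,0]<box[1])&(P[:,1]>box[2])&(P[:,1]<box[3]); Q=P[m]
    if len(Q)<8: print(name,len(Q)); return
    r=cv2.minAreaRect((Q[:,:2]*1000).astype(np.float32)); print(name,len(Q),np.round(r[0],1),np.round(r[1],1),round(r[2],1),'mean',Q.mean(0).round(4))
rect('brkt',(P[:,2]>.04)&(P[:,2]<.06),(.395,.485,-.40,-.29)); rect('wgrip',(P[:,2]>.055)&(P[:,2]<.08),(.34,.42,-.27,-.19))
```

```text
t 24.08 p [0.4853 0.1485 0.1312] F [ 0.5  0.1 -0. ] w 0.0253
[[-1.0, 0.006, 0.004], [0.006, 1.0, 0.0], [-0.004, 0.0, -1.0]] [  3.6  23.3  90.3   0.   66.2 -86. ]
top 475
scene 788
tray [ 0.438 -0.278] yaw -3.35 rms 0.0047
top 515
scene 902
tray [ 0.4391 -0.2781] yaw -3.23 rms 0.0059
brkt 186 [ 435.4 -335.9] [26.3 65.1] 87.5 mean [ 0.4362 -0.3346  0.0484]
wgrip 64 [ 384.  -227.4] [30.5 16.3] 2.1 mean [ 0.384  -0.2272  0.0649]
```

View pics/tr2.png

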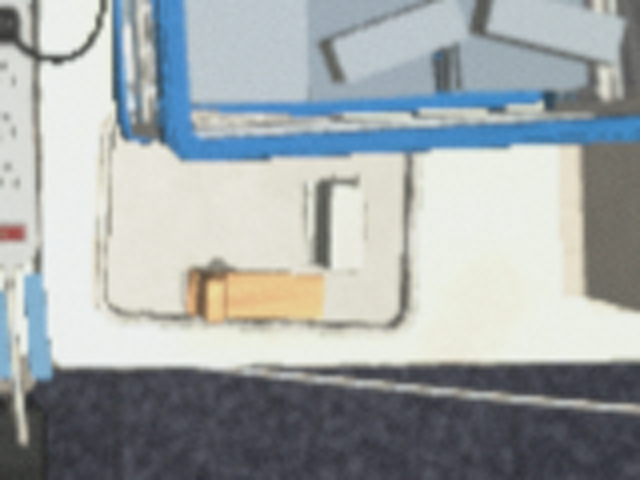

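Call:
jog_arm(plan="0 0 0 0.8 -2.5 0 255; 0 0 0 0.8 -4 0 255; 0 0 0 0.8 -4 0 255; 0 0 0 0.8 -4 0 255; 0 0 0 0.8 -4 0 255; 0 0 0 0 -4.1 0 255; 0 0 0 0 -4.1 0 255; 0 0 0 0 -4.1 0 255; 0 0 0 0 -4.1 0 255; 0 0 0 0 -4.1 0 255")

```text
time_s: 25.02
position: [0.4411, -0.2431, 0.1279]
tool_rot: [[-1.0, 0.007, -0.002], [0.007, 1.0, 0.002], [0.002, 0.002, -1.0]]
ft_force: [0.7, -0.2, -0.3]
grip_width: 0.0255
gripper_force: 49.3
```

Call:
jog_arm(plan="0 0 3.2 0 -3.6 0 255; 0 0 0 0 0 2.5 255; 0 0 0 0 0 3 255; 0 0 0 0 0 2 255; 0 0 0 0 0 1.2 255; 0 0 0 0 0 0.5 255; 0 0 0 0 0 0 255; 0 0 0 0 0 0 255")

```text
time_s: 25.68
position: [0.4419, -0.2774, 0.0372]
tool_rot: [[-0.998, 0.062, -0.0], [0.062, 0.998, 0.0], [0.001, 0.0, -1.0]]
ft_force: [0.4, -0.0, -0.5]
grip_width: 0.0252
gripper_force: 49.3
```

Call:
jog_arm(plan="0 0 0 0 0 0.75 255; 0 0 0 0 0 0.5 255; 0 0 0 0 0 0 255; 0 0 0 0 0 0 140; 0 0 0 0 0 0 140; 0 0 0 0 0 0 140; 0 0 0 0 0 -0.6 140; 0 0 0 0 0 -2.5 140; 0 0 0 0 0 -3.5 140; 0 0 0 0 0 -3.5 140")

```text
time_s: 26.52
position: [0.4415, -0.2771, 0.1272]
tool_rot: [[-0.998, 0.062, -0.001], [0.062, 0.998, 0.001], [0.001, 0.001, -1.0]]
ft_force: [1.0, -0.1, 0.2]
grip_width: 0.0385
gripper_force: 0.0
```

Call:
jog_arm(plan="0 0 -3.2 0 2 0 140; 0 0 0 0 4 0 140; 0 0 0 0 4 0 140; 0 0 0 0 4 0 140; 0 0 0 0 4 0 140; 0 0 0 -0.7 4 0 140; 0 0 0 -1 4 0 140; 0 0 0 -1 4 0 140; 0 0 0 -1 4 0 140; 0 0 0 -0.4 4 0 140")

```text
time_s: 27.35
position: [0.4872, 0.1043, 0.1266]
tool_rot: [[-1.0, 0.006, 0.002], [0.006, 1.0, -0.0], [-0.002, -0.0, -1.0]]
ft_force: [0.6, -0.8, -0.2]
grip_width: 0.0386
gripper_force: 0.0
```

Call:
jog_arm(plan="0 0 0 0 4 0 140; 0 0 0 0 4 0 140; 0 0 0 0 2 0 140; 0 0 0 0 0 0 140; 0 0 0 0 0 0 140; 0 0 0 0 0 0 140")

```text
time_s: 27.85
position: [0.4871, 0.2017, 0.1261]
tool_rot: [[-1.0, 0.007, 0.0], [0.007, 1.0, -0.0], [-0.0, -0.0, -1.0]]
ft_force: [0.5, 0.6, -0.8]
grip_width: 0.0388
gripper_force: 0.0
```

Run:
```python
from br import *
st()
```

```text
br0 0
br1 0
br2 0
br3 0
t 27.9 p [0.4872 0.2013 0.1261] F [ 0.2 -0.1 -0. ] w 0.0384
[[-1.0, 0.008, 0.0], [0.008, 1.0, -0.0], [-0.0, -0.0, -1.0]] [  9.6  25.5  87.5  -0.   67.1 -80. ]
```

Bracket 3 is hidden under the gripper; its position is known, so I go on.

Call:
jog_arm(plan="0 0 0 0.15 0.03 2.5 140; 0 0 0 0 0 3 140; 0 0 0 0 0 2.2 140; 0 0 0 0 0 1.3 140; 0 0 0 0 0 0.65 140; 0 0 0 0 0 0 140; 0 0 0 0 0 0 255; 0 0 0 0 0 0 255; 0 0 0 0 0 0 255; 0 0 0 0 0 0 255")

```text
time_s: 28.73
position: [0.4862, 0.2023, 0.0302]
tool_rot: [[-1.0, 0.006, 0.002], [0.006, 1.0, -0.0], [-0.002, -0.0, -1.0]]
ft_force: [0.7, -3.6, 3.9]
grip_width: 0.0254
gripper_force: 49.6
```

Call:
jog_arm(plan="0 0 0 0 0 0 255; 0 0 0 0 0 -0.5 255; 0 0 0 0 0 -1.5 255; 0 0 0 0 0 -3 255; 0 0 0 0 0 -3 255; 0 0 0 0 0 -2 255; 0 0 0 0 0 0 255")

```text
time_s: 29.32
position: [0.4871, 0.2033, 0.1336]
tool_rot: [[-1.0, 0.006, 0.007], [0.006, 1.0, 0.002], [-0.007, 0.002, -1.0]]
ft_force: [-0.1, -0.1, -1.2]
grip_width: 0.025
gripper_force: 49.4
```

```bash
cat > chk.py <<'E'
from fit import *
def rect(name,m,box):
    m=m&(P[:,0]>box[0])&(P[:,0]<box[1])&(P[:,1]>box[2])&(P[:,1]<box[3]); Q=P[m]
    if len(Q)<8: print(name,len(Q)); return
    r=cv2.minAreaRect((Q[:,:2]*1000).astype(np.float32)); print(name,len(Q),np.round(r[0],1),np.round(r[1],1),round(r[2],1),'mean',Q.mean(0).round(4))
st(); fit(fit())
rect('b0',(P[:,2]>.04)&(P[:,2]<.06),(.402,.485,-.40,-.305)); rect('b1',(P[:,2]>.04)&(P[:,2]<.06),(.402,.485,-.305,-.25)); rect('b2',(P[:,2]>.04)&(P[:,2]<.06),(.402,.485,-.25,-.19)); rect('wgrip',(P[:,2]>.055)&(P[:,2]<.08),(.34,.41,-.27,-.19))
E
python3 chk.py
```

```text
t 29.37 p [0.4861 0.203  0.1312] F [-0.3 -0.2 -1.3] w 0.0251
[[-1.0, 0.006, 0.004], [0.006, 1.0, 0.001], [-0.004, 0.001, -1.0]] [  9.8  25.   87.3   0.   67.5 -79.9]
top 475
scene 794
tray [ 0.4379 -0.2779] yaw -3.36 rms 0.0046
top 524
scene 891
tray [ 0.4392 -0.2781] yaw -3.23 rms 0.006
b0 186 [ 435.6 -335.1] [25.6 65. ] 86.3 mean [ 0.4358 -0.3345  0.0487]
b1 190 [ 441.5 -274.5] [27.1 65.3] 89.5 mean [ 0.4408 -0.2743  0.0489]
b2 0
wgrip 63 [ 383.5 -228.3] [17.2 31.9] 89.4 mean [ 0.3838 -0.2272  0.0653]
```

Call:
jog_arm(plan="0 0 0 0.75 -2.5 0 255; 0 0 0 0.75 -4 0 255; 0 0 0 0.75 -4 0 255; 0 0 0 0.75 -4 0 255; 0 0 0 0.75 -4 0 255; 0 0 0 0 -4.1 0 255; 0 0 0 0 -4.1 0 255; 0 0 0 0 -4.1 0 255; 0 0 0 0 -4.1 0 255; 0 0 0 0 -4.1 0 255")

```text
time_s: 30.3
position: [0.4446, -0.1887, 0.128]
tool_rot: [[-1.0, 0.007, -0.002], [0.007, 1.0, 0.002], [0.002, 0.002, -1.0]]
ft_force: [0.8, 0.7, -0.6]
grip_width: 0.0249
gripper_force: 49.5
```

Call:
jog_arm(plan="0 0 3.2 0 -3.2 0 255; 0 0 0 0 0 2.5 255; 0 0 0 0 0 3 255; 0 0 0 0 0 2 255; 0 0 0 0 0 1.2 255; 0 0 0 0 0 0.5 255; 0 0 0 0 0 0 255; 0 0 0 0 0 0 255")

```text
time_s: 30.97
position: [0.4454, -0.2191, 0.0372]
tool_rot: [[-0.998, 0.062, -0.001], [0.062, 0.998, 0.001], [0.001, 0.001, -1.0]]
ft_force: [-0.1, -0.7, 0.6]
grip_width: 0.0252
gripper_force: 49.5
```

Call:
jog_arm(plan="0 0 0 0 0 0.75 255; 0 0 0 0 0 0.5 255; 0 0 0 0 0 0 255; 0 0 0 0 0 0 140; 0 0 0 0 0 0 140; 0 0 0 0 0 0 140; 0 0 0 0 0 -0.6 140; 0 0 0 0 0 -3 140; 0 0 0 0 0 -4 140; 0 0 0 0 0 -4 140")

```text
time_s: 31.8
position: [0.4448, -0.2188, 0.1425]
tool_rot: [[-0.998, 0.062, -0.001], [0.062, 0.998, 0.001], [0.001, 0.001, -1.0]]
ft_force: [1.7, -0.8, 0.4]
grip_width: 0.038
gripper_force: 0.0
```

Call:
jog_arm(plan="0 0 -3.2 0 0 -2 255; 0 0 0 0 3.76 0 255; 0 0 0 0 3.76 0 255; 0 0 0 0 3.76 0 255; 0 0 0 0 3.76 0 255; 0 0 0 0 3.76 0 255; 0 0 0 0 3.76 0 255; 0 0 0 0 3.76 0 255; 0 0 0 0 3.76 0 255; 0 0 0 0 3.76 0 255")

```text
time_s: 32.63
position: [0.4471, 0.121, 0.1616]
tool_rot: [[-1.0, 0.007, 0.001], [0.007, 1.0, -0.0], [-0.001, -0.0, -1.0]]
ft_force: [1.2, -0.3, -0.2]
grip_width: 0.0005
gripper_force: 0.0
```

```bash
cat >> chk.py <<'E'
a=im['pixels'][130:330,170:490,::-1]; cv2.imwrite('pics/chk%d.png'%int(env.observe()['time_s']),cv2.resize(a,(800,500),interpolation=cv2.INTER_CUBIC))
rect('handle',(P[:,2]>.098)&(P[:,2]<.145),(.56,.64,-.02,.26))
E
python3 chk.py; ls pics
```

```text
t 32.68 p [0.4464 0.1262 0.1616] F [-3.5  2.7 -1.2] w -0.0
[[-1.0, 0.003, 0.001], [0.003, 1.0, 0.002], [-0.001, 0.002, -1.0]] [  1.   17.3  94.1   0.1  68.5 -88.9]
top 466
scene 802
tray [ 0.4379 -0.278 ] yaw -3.42 rms 0.0046
top 511
scene 886
tray [ 0.4391 -0.2782] yaw -3.2 rms 0.006
b0 183 [ 436.5 -335.3] [26.7 63.3] 85.8 mean [ 0.4363 -0.3346  0.0486]
b1 193 [ 441.4 -274.2] [26.6 65.6] 88.6 mean [ 0.4408 -0.2742  0.0489]
b2 181 [ 443.5 -215.7] [26.2 64.4] 85.9 mean [ 0.4433 -0.2159  0.049 ]
wgrip 63 [ 383.6 -227.8] [30.7 16.8] 0.3 mean [ 0.3836 -0.2275  0.0639]
handle 126 [592.7 122.3] [76.7 12. ] 89.7 mean [0.5929 0.1232 0.1176]
chk32.png
d1.png
s1.png
s2.png
s2c.png
scene0.png
t1.png
top0.png
topc.png
tr1.png
tr2.png
```

Call:
jog_arm(plan="0 0 0 -3.1 0 0 255; 0 0 0 -3.8 0 0 255; 0 0 0 -3.8 0 0 255; 0 0 0 -3.8 0 0 255; 0 0 0 -3.8 0 0 255; 0 0 0 0 0 0 255; 0 0 0 0 0 0 255; 0 0 0 0 0 0 255")

```text
time_s: 33.45
position: [0.63, 0.117, 0.1607]
tool_rot: [[-1.0, 0.008, -0.001], [0.008, 1.0, -0.0], [0.001, -0.0, -1.0]]
ft_force: [-0.2, 0.1, -0.1]
grip_width: -0.0
gripper_force: 0.0
```

Call:
jog_arm(plan="0 0 0 0 0 2 255; 0 0 0 0 0 2 255; 0 0 0 0 0 1.5 255; 0 0 0 0 0 0.8 255; 0 0 0 0 0 0 255; 0 0 0 0 0 0 255")

```text
time_s: 33.95
position: [0.6303, 0.1178, 0.0988]
tool_rot: [[-1.0, 0.007, 0.001], [0.007, 1.0, -0.0], [-0.001, -0.0, -1.0]]
ft_force: [1.2, 0.3, 0.4]
grip_width: 0.0002
gripper_force: 0.0
```

Call:
jog_arm(plan="0 0 0 1 0 0 255; 0 0 0 0.4 0 0 255; 0 0 0 0.4 0 0 255; 0 0 0 0.6 0 0 255; 0 0 0 1 0 0 255; 0 0 0 1.2 0 0 255; 0 0 0 1.5 0 0 255; 0 0 0 1.5 0 0 255; 0 0 0 1.5 0 0 255; 0 0 0 1.2 0 0 255")

```text
time_s: 34.78
position: [0.5274, 0.1184, 0.0988]
tool_rot: [[-1.0, 0.006, 0.003], [0.006, 1.0, -0.001], [-0.003, -0.0, -1.0]]
ft_force: [3.4, -1.7, 0.2]
grip_width: -0.0004
gripper_force: 1.8
```

Call:
jog_arm(plan="0 0 0 1 0 0 255; 0 0 0 0.6 0 0 255; 0 0 0 0.4 0 0 255; 0 0 0 0.3 0 0 255; 0 0 0 0.2 0 0 255; 0 0 0 0 0 0 255")

```text
time_s: 35.28
position: [0.5024, 0.1189, 0.0978]
tool_rot: [[-1.0, 0.006, -0.0], [0.006, 1.0, 0.0], [0.0, 0.0, -1.0]]
ft_force: [0.3, -0.3, 0.9]
grip_width: 0.0001
gripper_force: 0.4
```

Call:
jog_arm(plan="0 0 0 0.1 0 0 255; 0 0 0 0.1 0 0 255; 0 0 0 0 0 0 255")

```text
time_s: 35.53
position: [0.501, 0.1189, 0.0978]
tool_rot: [[-1.0, 0.006, 0.001], [0.006, 1.0, 0.0], [-0.001, 0.0, -1.0]]
ft_force: [4.6, 0.6, -0.3]
grip_width: 0.0001
gripper_force: 2.1
```

Call:
jog_arm(plan="0 0 0 0.15 0 0 255; 0 0 0 0.15 0 0 255; 0 0 0 0 0 0 255; 0 0 0 0 0 0 255")

```text
time_s: 35.87
position: [0.5009, 0.1189, 0.098]
tool_rot: [[-1.0, 0.007, 0.008], [0.007, 1.0, 0.0], [-0.008, 0.001, -1.0]]
ft_force: [16.0, 2.7, -7.9]
grip_width: 0.0004
gripper_force: 8.2
```

Call:
jog_arm(plan="0 0 0 -0.5 0 0 255; 0 0 0 -1.2 0 0 255; 0 0 0 0 0 -2 255; 0 0 0 0 0 -4 255; 0 0 0 0 0 -4 255; 0 0 0 2 0 -4 255; 0 0 0 4 0 0 255; 0 0 0 4 0 0 255; 0 0 0 4 0 0 255; 0 0 0 2 0 0 255")

```text
time_s: 36.7
position: [0.3512, 0.12, 0.2345]
tool_rot: [[-1.0, 0.006, -0.004], [0.006, 1.0, 0.0], [0.004, 0.0, -1.0]]
ft_force: [0.5, -0.2, 0.5]
grip_width: -0.0003
gripper_force: 0.0
```

```bash
sed -i "s/(.56,.64,-.02,.26)/(.40,.64,-.02,.26)/" chk.py; python3 chk.py; ls pics | grep chk
```

```text
t 36.75 p [0.3495 0.1202 0.2347] F [-3.   0.8 -0. ] w -0.0001
[[-1.0, 0.005, -0.005], [0.005, 1.0, 0.0], [0.005, -0.0, -1.0]] [  0.4   3.2  98.9   0.   78.2 -89.3]
top 469
scene 807
tray [ 0.4381 -0.2781] yaw -3.43 rms 0.0045
top 520
scene 896
tray [ 0.4393 -0.2782] yaw -3.28 rms 0.006
b0 184 [ 436.2 -335.8] [27.4 63.2] 88.0 mean [ 0.436  -0.3345  0.0488]
b1 192 [ 441.6 -274.3] [26.9 65.7] 89.3 mean [ 0.4407 -0.2742  0.0492]
b2 182 [ 443.8 -217. ] [27.2 63.5] 87.0 mean [ 0.4433 -0.2158  0.0486]
wgrip 63 [ 383.9 -228. ] [16.6 30.4] 89.9 mean [ 0.3838 -0.2272  0.0644]
handle 133 [484.3 120.9] [78.7 12.1] 89.5 mean [0.4844 0.121  0.118 ]
chk32.png
chk36.png
```

View pics/chk36.png

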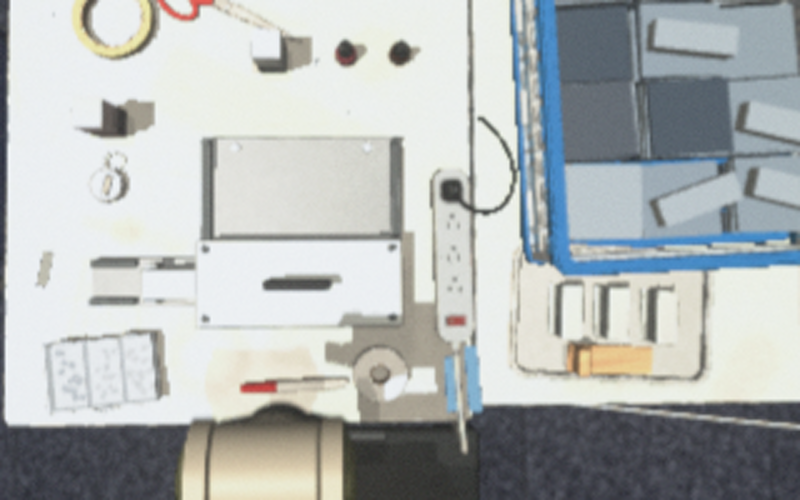

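The cover is shut with its handle at (297,284). The three brackets (570–660, 312) and the wedge (610,360) lie in the tray, and the bystanders stand where they were.

```bash
python3 -c "
from rig import job; print(job.close_job())"
```

```text
the job is handed in; nothing more can be done
None
```

I handed the job in at about 37 s of robot time; the hand-in returned no verdict. The last camera check showed the wedge and all three brackets present (one cavity was empty) on the tray floor, the cover lowered and shut, and the bystanders where they stood.

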